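# Fit the hand grip and set the duct damper lever to its pointer

## Task

Fit the damper lever with the hand grip that slides over its upright pin, fully down on the pin's foot, and put the other grip, whose bore is too tight, in the shallow returns tray. Once the grip is on, swing the lever round until its pointed end lines up with the small metal pointer on the plate, and leave it there. Do not shift the pointer or disturb the can, the carton and the spanner.

Things in the scene. Friction and masses are not known exactly. Their poses are not given: they have to be found in the camera images.
- damper: Fixed flat sheet-metal duct section, 270 (x) x 258 (y) x 95 mm high, bare metal, with a dark index plate (215 x 235 mm) on top, top face 93 mm above the bench. Origin: centre of its underside. The lever's hinge is at (65, 0) mm in its frame; the lever and pointer reach from there towards its -x side.
- lever (a joint): Angle of the steel lever about its vertical hinge, rad, 0 to 1.92, growing anticlockwise seen from above. 0.96 points along the damper's -x. It stays where it is left: stiff, about 0.25 N m (2 to 3 N at the pin) to move.
- pointer (a joint): Angle of the small pointer tab about the same hinge, same zero and direction: the lever lines up when both joint values are equal. Clamped (2 N m); it must stay where it is.
- lever_hinge (a point): Point on the lever's vertical hinge axis, at the height of the pin's foot (112 mm above the bench). The hub below it is 40 mm across; a brass nut 18 mm across stands 12 mm above this point.
- pin_foot (a point): Foot of the upright steel pin on the lever, 100 mm from the hinge axis: centre of the top of the 52 mm foot disc, 112 mm above the bench. The pin is 27 mm in diameter and 62 mm tall, the top 12 mm tapering to 14 mm. Frame: x along the lever outwards, z up. The lever bar is 24 mm wide, 8 mm thick.
- lever_tip (a point): Pointed outer end of the lever bar, 144 mm from the hinge axis, 105 mm above the bench. x along the lever outwards.
- pointer_tip (a point): Inner point of the flat pointer tab, 147 mm from the hinge axis, lying on the plate 97 mm above the bench; tab about 37 mm long, 16 mm wide, 4 mm thick, thus below the lever. x radially outwards from the hinge.
- grip_wide: Loose white plastic sleeve (hand grip), 50 mm outside diameter, 75 mm tall, bore 32 mm right through: the one that fits the pin. Stands upright on the bench. Origin: centre of its underside. 60 to 130 g.
- grip_wide_mid (a point): Middle of the wide-bored grip, on its axis, 37.5 mm above its underside.
- grip_tight: Loose white plastic sleeve, same outside size (50 x 75 mm) but bore 20 mm, thicker wall: does not go over the pin. Stands upright on the bench. Origin: centre of its underside.
- grip_tight_mid (a point): Middle of the tight-bored grip, on its axis, 37.5 mm above its underside.
- tray: Loose shallow open grey plastic returns tray, 200 (x) x 150 (y) x 50 mm high, walls and floor about 4 mm, empty, 0.9 kg. Origin: centre of its underside.
- sealant: Steel can, 66 mm diameter, 130 mm tall, beyond the grips; leave alone. Origin: centre of its underside.
- carton: Cardboard carton 120 x 160 x 80 mm, on the robot's side of the grips; leave alone. Origin: centre of its underside.
- spanner: Steel spanner 200 mm long lying flat on the robot's side of the tray; leave alone. Origin: its middle, x along its length.
Things that resemble listed ones, but are neither listed nor needed, are in the scene too. Leave any orange look-alike of the grip_tight alone. Leave any pink or purple look-alike of the grip_wide alone.

How it is judged:
By the outcome, as a careful person would: the job done as asked, in the order asked, and still so for the second after the job is handed in, with the robot touching nothing.
It also fails if it takes over 64 s, if anything falls off the work surface, if the arm or the gripper's body presses on something with over 40 N, if the wrist force passes 120 N, or if a joint passes its speed limit or range.

## Robot

A 7-joint arm with a two-finger parallel gripper is mounted at the origin on the work surface. World frame = base frame: x ahead of the robot, y to its left, z up, the work surface at z = 0. Lengths are in mm, angles in rad, forces in N, time in s.
With the tool pointing down it reaches from about 425 to 800 mm from the base axis. Payload 8.3 kg.
Tool frame: the origin (TCP) lies midway between the tips of the shut fingers; the grasp point (between the pads) lies 19 mm behind it; z points along the fingers, y is the line along which they close (so a half turn about z gives the same grasp; the last joint's range is limited). The gripper opens to 85 mm and grips with 20 to 120 N. Pads are 22 mm wide; open, the fingers measure 114 mm over their backs; the gripper's body (76 mm by 85 mm) begins 54 mm behind the grasp point. The pads swing forward as they close: fully open they stand 13 mm farther back than shut.
Start: joints at [-0.063, 0.383, 0.016, 1.37, -0.006, 1.388, -0.046], TCP at [624.982, 0.047, 231.279] pointing down, gripper open.
Joint ranges: [-2.95, 2.95], [-0.25, 2.06], [-1.52, 1.56], [0.18, 2.33], [-1.44, 4.58], [0.02, 2.06], [-3.01, 3.01]. Speed limits (rad/s): [2.39, 2.39, 3.01, 3.01, 3.14, 3.14, 3.14].

## Interface

Orientations are given as a rotation vector (axis times angle).
In Python, from cell import r gives the robot as it stands. The module is installed in compiled form; this text tells all that it offers.
- The arm moves only by the shell command python3 -m pendant 'ROWS' [OPENING] [FORCE]. ROWS is text: rows parted by semicolons, each of 6 numbers parted by spaces: the shift along the world's x, y, z each as a share of 1 m, from -1 to 1, then the turn, a rotation vector about the world's x, y, z each as a share of 360 degrees, from -1 to 1. In form: dx dy dz rx ry rz; .... A call has 1 to 10 rows; each row is the pose to reach, as a shift and turn from the pose commanded when the call began, turning the shorter way round; what a row does not reach only later rows make up. A row lasts 1/10 s, in which the tool goes at most 50 mm and 8.59 degrees, less where a joint would pass 70% of its speed; a pose out of reach is approached as far as the arm can. A call with a number of a shift or a turn outside -1 to 1 is refused whole. A call with a gripper value outside its range is refused whole. OPENING is the closure, from 0 (fully open) to 1 (shut), set as the call begins (- or left out, the last holds). The fingers move at their own pace and stop on an object; FORCE is the grip in N (left out, the last holds). Time passes only in rows, so rows that repeat a pose let the fingers close. It gives the time, the measured TCP pose, the force, the opening and the grip force at its end, in the units of the state.
- r.get_obs(): the state, without advancing time (a new reading comes with each control period).
- r.capture(name): name is "scene" or "side" or "wrist"; returns the picture (480x640x3 uint8, red, green, blue); there is no depth.
- r.camera_model(name): a dict with "camera_matrix" (3x3 intrinsics, pixels), "extrinsics" (4x4, takes a point from world to camera coordinates). Camera axes: x right, y down, z forward; pixel columns grow to the right and rows downward; lengths in mm; the calibration is good to about 2 mm. A picture is of the moment at which its call begins: read the wrist's pose just before it. camera_model takes no time and is no camera call; for the wrist camera it gives the pose at the moment of the call.
- r.close_job(): hands the job in; it is judged then, once.
The state is a dict: "time_s": time; "joint_positions": joint angles; "qvel": joint speeds; "effort": joint torques, N m; "tool_pos": TCP position; "tool_rot": TCP orientation; "ft_force": force on the tool from outside, world axes, zero at the start; "torque": the same for the moment, N m; "gripper_width": finger opening in mm; "gripper_force": force on a finger pad.
Only numpy, scipy, OpenCV 4.12 (cv2) and the standard library are available. Lean on these libraries where they do the work, as an engineer would, in place of code of your own. Each camera call takes 0.05 s, during which the arm holds its last target. There are 200 camera calls.

## Working session

There is one attempt and no reset: what is moved stays moved. The work goes in short steps, Python scripts to look and compute and a shell command to move; the robot and the scene stay as the last step left them, time stands still between calls to the robot, and variables do not carry over. Pictures are saved under pics/ and viewed, at most 10 in all, crops included, and the job is handed in when it is done.

```bash
mkdir -p pics
cat > h.py <<'E'
import numpy as np, cv2
from cell import r
def cap(n,f):
    m=r.camera_model(n); im=r.capture(n); cv2.imwrite('pics/'+f,im[:,:,::-1]); np.savez('pics/'+f+'.npz',im=im,K=m['camera_matrix'],E=m['extrinsics']); return im
def load(f):
    d=np.load('pics/'+f+'.npz'); return d['im'],d['K'],d['E']
def ray(K,E,u,v):
    R,t=E[:3,:3],E[:3,3]; return -R.T@t, R.T@np.linalg.solve(K,[u,v,1])
def onz(K,E,u,v,z):
    c,d=ray(K,E,u,v); return c+d*(z-c[2])/d[2]
def proj(K,E,p):
    q=K@(E[:3,:3]@np.array(p)+E[:3,3]); return q[:2]/q[2]
E
python3 - <<'E'
from h import *
a=cap('scene','s1.png');b=cap('side','d1.png')
for n in('scene','side','wrist'):
    m=r.camera_model(n);E=np.array(m['extrinsics']);print(n,(-E[:3,:3].T@E[:3,3]).round(),E[2,:3].round(2))
print(r.get_obs())
E
```

```text
scene [1416.  577.  857.] [-0.69 -0.44 -0.57]
side [199. 727. 723.] [ 0.29 -0.74 -0.61]
wrist [625.  76. 374.] [-0.   -0.3  -0.95]
{'time_s': 0.1, 'joint_positions': array([-0.062901  ,  0.38417786,  0.01634482,  1.3710232 , -0.0063172 ,
        1.38816552, -0.04647177]), 'qvel': array([-3.47094362e-04, -2.55826083e-03, -1.07548775e-05, -1.70280879e-03,
       -1.51804139e-04, -4.75048191e-04,  1.78398962e-04]), 'effort': array([ 2.42329334e-03, -6.29131508e+01,  8.47312063e-01, -3.72759247e+01,
        1.67792483e-02,  1.04569664e-02,  7.96114705e-05]), 'tool_pos': array([6.24568333e+02, 6.33496972e-02, 2.30375480e+02]), 'tool_rot': array([-2.22044529e+00, -2.22070662e+00,  1.91187567e-03]), 'ft_force': array([-0.68793074,  0.33708407, -0.07063628]), 'torque': array([ 0.01788577,  0.02424563, -0.03497826]), 'gripper_force': 0.0, 'gripper_width': 85.39661649469637}
```

View pics/s1.png

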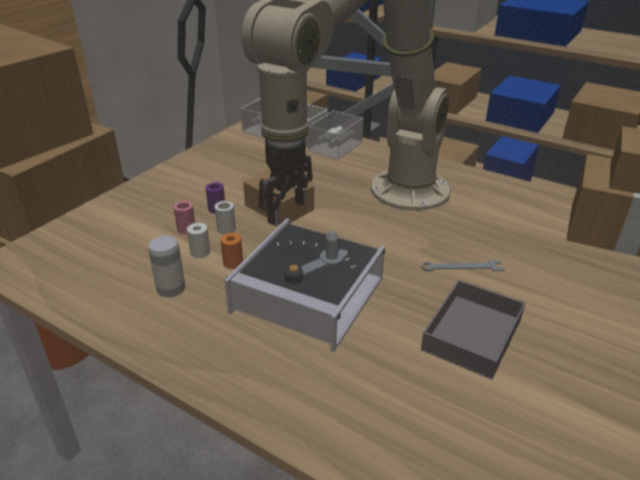

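View pics/d1.png

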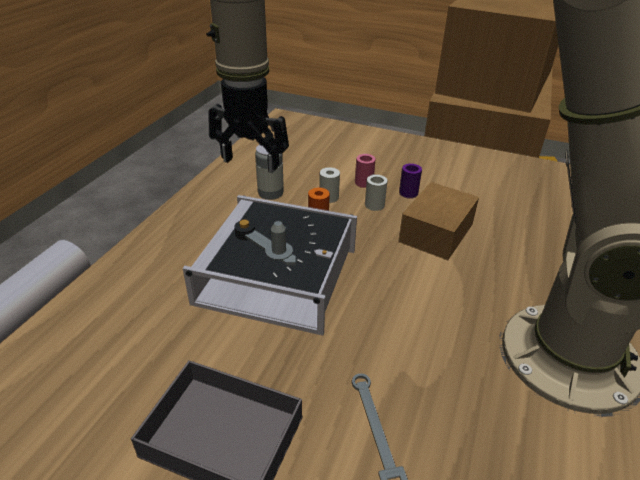

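Scene view: white grips at (198,240) and (225,217), the damper around (310,265) and the tray at (475,325). Side view: grips at (330,185) and (376,192), lever hub at (245,228), pin at (279,240) and pointer near (323,253). I'll zoom in next.

Run:
```python
from h import *
s,_,_=load('s1.png');d,_,_=load('d1.png')
z=lambda im,x,y,w,h:cv2.resize(im[y:y+h,x:x+w],(400,300),interpolation=cv2.INTER_CUBIC)
o=np.vstack([np.hstack([z(s,160,180,100,75),z(d,300,150,100,75)]),np.hstack([z(s,260,215,120,90),z(d,220,200,120,90)])])
cv2.imwrite('pics/z1.png',o[:,:,::-1])
```

```text
(no output)
```

View pics/z1.png

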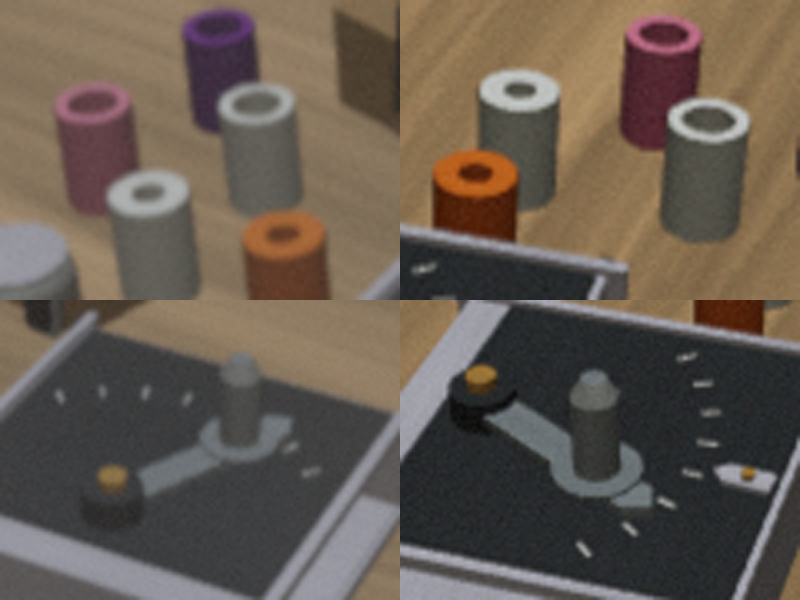

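Run:
```python
from h import *
_,Ks,Es=load('s1.png');_,Kd,Ed=load('d1.png')
P=dict(wide=((224.2,206.2),(377,180.2),75),tight=((197.2,228.2),(329.7,172.7),75),orange=((231.2,238.7),(318.7,193.2),75),pink=((183.5,205.7),(366,159),75),purple=((215,187),(410.5,170),75),can=((164,243),None,130),
nut=((293.6,268),(244.3,222),124),pintop=((332,231.5),(278.2,222.8),174),foot=((332,256),(279.1,250.1),112),tip=((347.6,251.6),(295.6,259.1),105),ptr=(None,(314.2,251.3),97),ptrmid=(None,(324,253),97),
trayA=((463,286),(191,368),50),trayB=((523,299),(301,403),50),trayC=((492,362),None,50),trayD=((425,328),(138,441),50),sp1=((427,266),(361,380),3),sp2=((498,266),(393,474),3),
cartA=(None,(440,186),80),cartB=(None,(477,197),80),cartC=(None,(450,233),80),cartD=(None,(402,215),80),
dA=((285,225),(241,202),93),dB=((383,254),(355,215),93))
for k,(s,d,z) in P.items():
    print(k,*[None if p is None else onz(K,E,*p,z)[:2].round(1) for K,E,p in((Ks,Es,s),(Kd,Ed,d))])
```

```text
wide [ 469.7 -313.3] [ 463.5 -315. ]
tight [ 584.8 -301.4] [ 580.4 -301.9]
orange [ 574.5 -202.8] [ 570.1 -205.8]
pink [ 525.4 -403.2] [ 520.1 -403.1]
purple [ 406.1 -399.8] [ 401.4 -395. ]
can [ 726.7 -260.4] None
nut [639.5  23.7] [636.6  19.4]
pintop [543.8  57.7] [543.2  56.5]
foot [546.   60.4] [542.8  58.1]
tip [504.9  76. ] [507.3  62.1]
ptr None [488.1  18.4]
ptrmid None [469.   15.7]
trayA [411.3 317.4] [577.2 314.3]
trayB [383.  441.2] [389.4 305.4]
trayC [596.1 445.4] None
trayD [579.7 301.8] [575. 450.]
sp1 [327.5 200.5] [327.8 196.1]
sp2 [232.9 345.9] [233.7 332.6]
cartA None [ 317.5 -341.7]
cartB None [ 229.6 -328.8]
cartC None [ 260.6 -167.3]
cartD None [ 369.1 -190.6]
dA [ 478.2 -113.6] [701.6 -79.5]
dB [455.  139.2] [ 457.3 -132.2]
```

```bash
python3 -m pendant '-0.158 -0.314 0 0 0 0;-0.158 -0.314 0 0 0 0;-0.158 -0.314 0 0 0 0;-0.158 -0.314 0 0 0 0;-0.158 -0.314 0 0 0 0;-0.158 -0.314 0 0 0 0;-0.158 -0.314 0 0 0 0;-0.158 -0.314 0 0 0 0;-0.158 -0.314 0 0 0 0;-0.158 -0.314 0 0 0 0' 0 40
python3 - <<'E'
from h import *
im=cap('wrist','w1.png');_,K,E=load('w1.png')
hsv=cv2.cvtColor(im,cv2.COLOR_RGB2HSV)
for n,p in(('wide',(466.5,-314,75)),('tight',(582,-302,75))):print(n,proj(K,E,p))
E
```

```text
time_s: 1.1
tool_pos: [467.7, -312.5, 230.9]
tool_rot: [-2.219, -2.223, -0.001]
ft_force: [0.1, 0.2, -0.7]
gripper_width: 85.4
gripper_force: 0.0
wide [310.85169054 220.53377154]
tight [454.46381388 206.25419298]
```

View pics/w1.png

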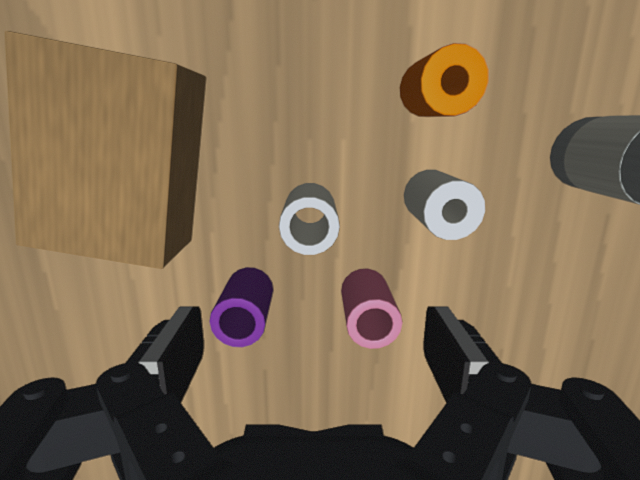

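Wide grip's rim is at about (309,225) and the tight one's at (454,210), which agrees with the triangulation. Next I'll refine both from the bright rim masks.

Run:
```python
from h import *
im,K,E=load('w1.png')
m=((im.min(2)>160)).astype(np.uint8);m[280:]=0
cs,_=cv2.findContours(m,cv2.RETR_EXTERNAL,cv2.CHAIN_APPROX_NONE)
for c in cs:
    if cv2.contourArea(c)<800: continue
    (u,v),ax,_=cv2.fitEllipse(c);print((u,v),ax,onz(K,E,u,v,75).round(1))
print(r.get_obs()['tool_pos'],r.get_obs()['time_s'])
```

```text
(308.843505859375, 225.81846618652344) (56.478355407714844, 58.70402526855469) [ 464.9 -318.5   75. ]
(454.28204345703125, 210.0506591796875) (55.516544342041016, 62.29196548461914) [ 582.2 -305.1   75. ]
[ 467.97985564 -312.15226028  230.95701285] 1.15
```

```bash
python3 -m pendant '-0.0015 -0.003 -0.05 0 0 0;-0.0015 -0.003 -0.1 0 0 0;-0.0015 -0.003 -0.15 0 0 0;-0.0015 -0.003 -0.18 0 0 0;-0.0015 -0.003 -0.203 0 0 0;-0.0015 -0.003 -0.203 0 0 0;-0.0015 -0.003 -0.203 0 0 0'
python3 -m pendant '0 0 0 0 0 0;0 0 0 0 0 0;0 0 0 0 0 0;0 0 0 0 0 0;0 0 0 0 0 0;0 0 0 0 0 0;0 0 0 0 0 0' 1 40
python3 -m pendant '0 0 0.05 0 0 0;0 0 0.1 0 0 0;0 0 0.15 0 0 0;0 0 0.2 0 0 0;0 0 0.23 0 0 0;0 0 0.23 0 0 0;0 0 0.23 0 0 0'
```

```text
time_s: 1.85
tool_pos: [466.4, -315.8, 28.6]
tool_rot: [-2.219, -2.223, -0.0]
ft_force: [-0.8, -0.4, 0.5]
gripper_width: 85.4
gripper_force: 0.0
time_s: 2.55
tool_pos: [466.5, -317.5, 29.9]
tool_rot: [2.22, 2.22, 0.001]
ft_force: [-0.2, 1.1, 6.5]
gripper_width: 48.5
gripper_force: 41.8
time_s: 3.25
tool_pos: [465.6, -317.1, 259.0]
tool_rot: [2.22, 2.22, 0.001]
ft_force: [0.4, 1.0, -1.3]
gripper_width: 48.2
gripper_force: 41.8
```

```bash
python3 -m pendant '0.078 0.437 0 0 0 0;0.078 0.437 0 0 0 0;0.078 0.437 0 0 0 0;0.078 0.437 0 0 0 0;0.078 0.437 0 0 0 0;0.078 0.437 0 0 0 0;0.078 0.437 0 0 0 0;0.078 0.437 0 0 0 0;0.078 0.437 0 0 0 0;0.078 0.437 0 0 0 0'
python3 -m pendant '0.078 0 0 0 0 0;0.078 0 0 0 0 0;0.078 0 0 0 0 0' >/dev/null; python3 -m pendant '0 0 0 0 0 0'
python3 - <<'E'
from h import *
im=cap('wrist','w2.png');_,K,E=load('w2.png')
for n,p in(('pintop',(543.8,57.8,174)),('nut',(638,21.5,124)),('ptr',(488,18.4,97))):print(n,proj(K,E,p))
E
```

```text
time_s: 4.25
tool_pos: [541.7, 128.3, 255.8]
tool_rot: [-2.205, -2.23, 0.002]
ft_force: [-0.2, 0.4, -0.4]
gripper_width: 48.1
gripper_force: 41.8
time_s: 4.65
tool_pos: [620.9, 119.6, 255.8]
tool_rot: [-2.22, -2.219, 0.005]
ft_force: [-0.3, -0.2, -0.5]
gripper_width: 48.2
gripper_force: 42.0
pintop [198.43696535 334.60379639]
nut [333.67098069 340.70626094]
ptr [165.35069323 326.85899981]
```

View pics/w2.png

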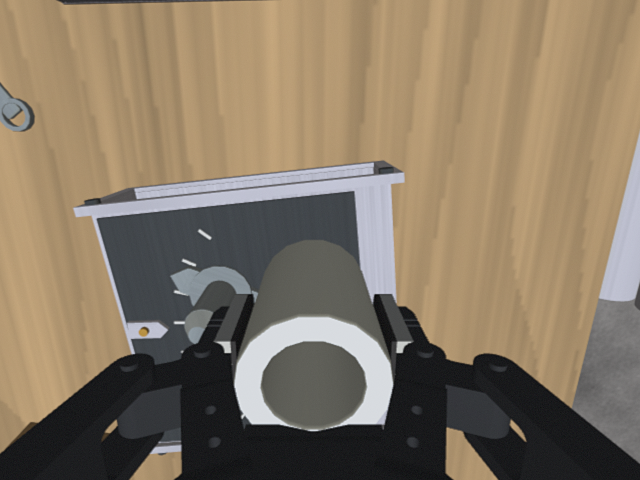

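The pin top shows at about (200,328), the pointer's inner tip at (168,330), the lever tip at (170,280), and the held sleeve's rim is centred at (315,372). I'll measure these more closely, including the sleeve's offset in the hand.

Run:
```python
from h import *
im,K,E=load('w2.png')
m=(im.min(2)>200).astype(np.uint8);m[:300]=0;m[:,:225]=0;m[:,405:]=0
cs,_=cv2.findContours(m,cv2.RETR_CCOMP,cv2.CHAIN_APPROX_NONE)
for c in cs:
    if cv2.contourArea(c)<3000: continue
    (u,v),ax,_=cv2.fitEllipse(c);print((u,v),ax,onz(K,E,u,v,258.3+46.7).round(1))
z=cv2.resize(im[230:350,110:270],(800,600),interpolation=cv2.INTER_CUBIC);cv2.imwrite('pics/z2.png',z[:,:,::-1]);print(r.get_obs()['tool_pos'])
```

```text
(313.072509765625, 378.3602294921875) (112.16973114013672, 148.1956787109375) [621.6 123.7 305. ]
[620.58635189 119.90785093 256.65570778]
```

View pics/z2.png

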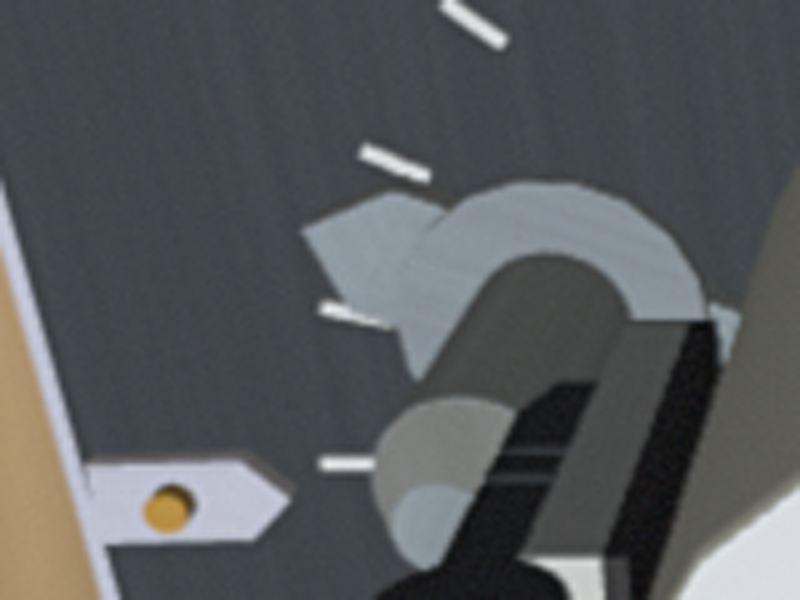

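Run:
```python
from h import *
im,K,E=load('w2.png')
for n,u,v,z in(('tip',170.2,276,105),('ptr',168,329.6,97),('ptrscrew',143.5,331,100),('pintop',197.7,335.5,174),('bore',314,385.5,305),('boreTop',314,341,305)):print(n,onz(K,E,u,v,z).round(1))
m=(im.min(2)<150).astype(np.uint8);m[:325]=0
n,l,st,c=cv2.connectedComponentsWithStats(m,connectivity=4);i=l[385,314];print(st[i],c[i])
cs,_=cv2.findContours((l==i).astype(np.uint8),0,1);e=cv2.fitEllipse(cs[0]);print(e,onz(K,E,*e[0],305))
```

```text
tip [501.2  71.2 105. ]
ptr [490.1  15.6  97. ]
ptrscrew [469.3  16.  100. ]
pintop [543.2  57.1 174. ]
bore [621.8 121.2 305. ]
boreTop [621.8 136.2 305. ]
[    0   325   640   155 91331] [321.367378   404.91392846]
((324.51611328125, 403.2818908691406), (163.70217895507812, 896.8963012695312), 89.83039855957031) [624.99807757 114.87180607 305.        ]
```

```bash
python3 -m pendant '-0.05 -0.04 0 0 0 0;-0.0785 -0.064 0 0 0 0;-0.0785 -0.064 0 0 0 0;-0.0785 -0.064 -0.03 0 0 0;-0.0785 -0.064 -0.045 0 0 0;-0.0785 -0.064 -0.045 0 0 0;-0.0785 -0.064 -0.055 0 0 0;-0.0785 -0.064 -0.065 0 0 0;-0.0785 -0.064 -0.075 0 0 0;-0.0785 -0.064 -0.075 0 0 0'
```

```text
time_s: 5.7
tool_pos: [542.3, 56.6, 181.7]
tool_rot: [-2.219, -2.221, 0.002]
ft_force: [0.2, 2.0, -2.8]
gripper_width: 48.6
gripper_force: 42.0
```

Run:
```python
from h import *
a=cap('side','d2.png');b=cap('scene','s2.png')
z=lambda im,x,y,w,h:cv2.resize(im[y:y+h,x:x+w],(400,400),interpolation=cv2.INTER_CUBIC)
cv2.imwrite('pics/z3.png',np.hstack([z(b,280,160,120,120),z(a,220,160,120,120)])[:,:,::-1])
```

```text
(no output)
```

View pics/z3.png

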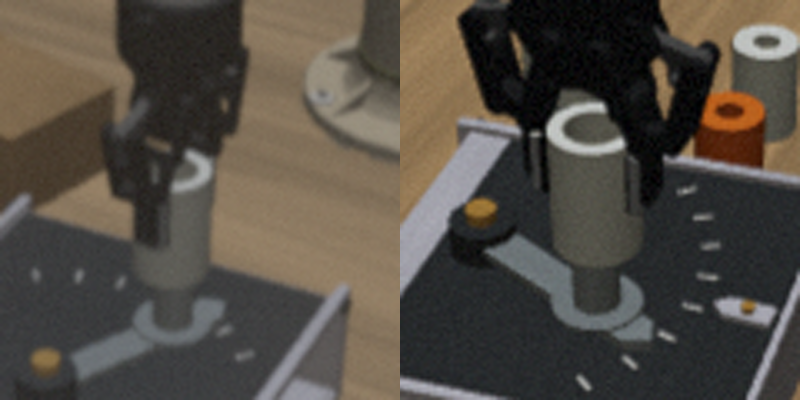

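The sleeve is round the pin in both views, with pin still showing below it. I'll lower it the rest of the way.

```bash
python3 -m pendant '0 0 -0.01 0 0 0;0 0 -0.02 0 0 0;0 0 -0.03 0 0 0;0 0 -0.037 0 0 0;0 0 -0.041 0 0 0;0 0 -0.044 0 0 0;0 0 -0.044 0 0 0;0 0 -0.044 0 0 0'
```

```text
time_s: 6.6
tool_pos: [542.9, 56.3, 141.7]
tool_rot: [2.221, 2.221, 0.001]
ft_force: [-10.7, 1.6, 21.2]
gripper_width: 48.1
gripper_force: 44.3
```

```bash
python3 -m pendant '0 0 0.002 0 0 0;0 0 0.002 0 0 0;0 0 0.002 0 0 0;0 0 0.002 0 0 0;0 0 0.002 0 0 0;0 0 0.04 0 0 0;0 0 0.08 0 0 0;0 0 0.12 0 0 0;0 0 0.12 0 0 0' 0 40
python3 -m pendant '0.039 -0.36 -0.03 0 0 0;0.039 -0.36 -0.03 0 0 0;0.039 -0.36 -0.03 0 0 0;0.039 -0.36 -0.03 0 0 0;0.039 -0.36 -0.03 0 0 0;0.039 -0.36 -0.03 0 0 0;0.039 -0.36 -0.03 0 0 0;0.039 -0.36 -0.03 0 0 0;0.039 -0.36 -0.03 0 0 0;0.039 -0.36 -0.03 0 0 0'
python3 - <<'E'
from h import *
im=cap('wrist','w3.png');_,K,E=load('w3.png')
m=((im.min(2)>160)).astype(np.uint8);m[320:]=0
cs,_=cv2.findContours(m,cv2.RETR_EXTERNAL,cv2.CHAIN_APPROX_NONE)
for c in cs:
    if cv2.contourArea(c)<800: continue
    (u,v),ax,_=cv2.fitEllipse(c);print((u,v),ax,onz(K,E,u,v,75).round(1))
a=cap('side','d3.png');b=cap('scene','s3.png')
z=lambda im,x,y,w,h:cv2.resize(im[y:y+h,x:x+w],(400,400),interpolation=cv2.INTER_CUBIC)
cv2.imwrite('pics/z4.png',np.hstack([z(b,280,190,120,120),z(a,220,180,120,120)])[:,:,::-1])
E
```

```text
time_s: 7.5
tool_pos: [545.6, 56.4, 265.5]
tool_rot: [2.217, 2.217, 0.013]
ft_force: [-0.0, 0.2, 0.7]
gripper_width: 85.2
gripper_force: 0.0
time_s: 8.5
tool_pos: [582.2, -302.8, 228.6]
tool_rot: [-2.22, -2.221, -0.001]
ft_force: [-0.6, -0.3, -0.2]
gripper_width: 85.2
gripper_force: 0.0
(312.3106384277344, 222.28985595703125) (57.30570602416992, 59.1696891784668) [ 582.2 -305.    75. ]
(539.4561157226562, 181.87078857421875) (83.99234771728516, 99.97126007080078) [ 760.1 -272.3   75. ]
```

View pics/z4.png

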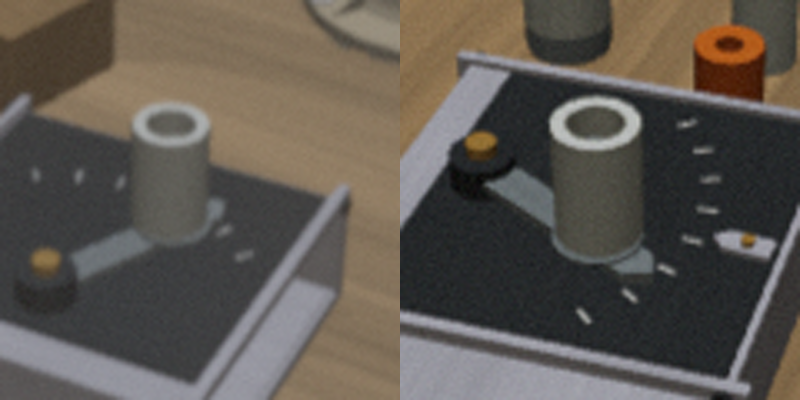

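The grip sits on the foot disc in both views, with the top rim well above the pin. On to the tight grip.

```bash
python3 -m pendant '0 -0.001 -0.05 0 0 0;0 -0.001 -0.1 0 0 0;0 -0.001 -0.15 0 0 0;0 -0.001 -0.18 0 0 0;0 -0.001 -0.201 0 0 0;0 -0.001 -0.201 0 0 0;0 -0.001 -0.201 0 0 0'
python3 -m pendant '0 0 0 0 0 0;0 0 0 0 0 0;0 0 0 0 0 0;0 0 0 0 0 0;0 0 0 0 0 0;0 0 0 0 0 0;0 0 0 0 0 0' 1 40
python3 -m pendant '0 0 0.05 0 0 0;0 0 0.1 0 0 0;0 0 0.15 0 0 0;0 0 0.2 0 0 0;0 0 0.25 0 0 0;0 0 0.25 0 0 0;0 0 0.25 0 0 0'
```

```text
time_s: 9.35
tool_pos: [582.7, -304.0, 29.2]
tool_rot: [2.219, 2.223, 0.001]
ft_force: [0.2, -0.5, 0.0]
gripper_width: 85.4
gripper_force: 0.0
time_s: 10.05
tool_pos: [583.0, -305.4, 30.1]
tool_rot: [2.22, 2.22, 0.002]
ft_force: [-1.3, -0.1, 6.9]
gripper_width: 48.8
gripper_force: 41.9
time_s: 10.75
tool_pos: [582.5, -305.3, 280.3]
tool_rot: [2.219, 2.219, 0.002]
ft_force: [-0.4, 0.7, -1.8]
gripper_width: 48.0
gripper_force: 41.8
```

```bash
python3 -m pendant '-0.047 0.35 0 0 0 0;-0.047 0.35 0 0 0 0;-0.047 0.35 0 0 0 0;-0.047 0.35 0 0 0 0;-0.047 0.35 0 0 0 0;-0.047 0.35 0 0 0 0;-0.047 0.35 0 0 0 0;-0.047 0.35 0 0 0 0;-0.047 0.35 0 0 0 0'
python3 -m pendant '-0.048 0.332 0 0 0 0;-0.048 0.332 0 0 0 0;-0.048 0.332 0 0 0 0;-0.048 0.332 0 0 0 0;-0.048 0.332 0 0 0 0;-0.048 0.332 0 0 0 0;-0.048 0.332 0 0 0 0;-0.048 0.332 0 0 0 0;-0.048 0.332 0 0 0 0;-0.048 0.332 0 0 0 0'
python3 - <<'E'
from h import *
im=cap('wrist','w4.png')
E
```

```text
time_s: 11.65
tool_pos: [533.9, 46.9, 276.7]
tool_rot: [-2.215, -2.225, 0.003]
ft_force: [0.4, -0.6, -1.6]
gripper_width: 48.2
gripper_force: 41.9
time_s: 12.65
tool_pos: [488.6, 374.4, 277.4]
tool_rot: [2.225, 2.216, -0.003]
ft_force: [1.5, 0.3, -0.6]
gripper_width: 48.0
gripper_force: 41.9
```

View pics/w4.png

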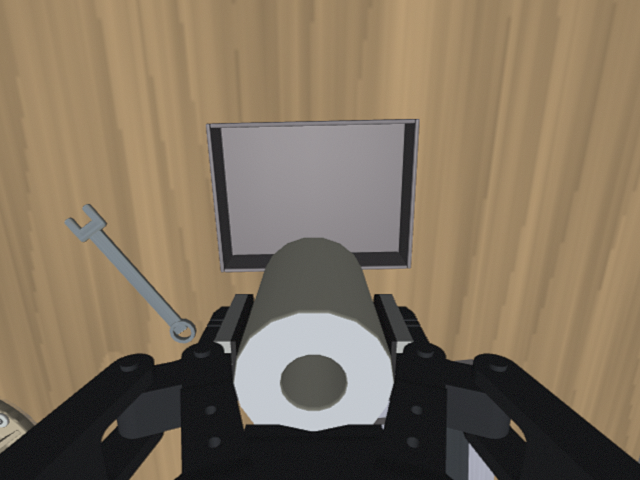

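The tray is centred near (314,195) in the picture, with rim corners (207,124), (418,120), (412,268) and (220,271).

Run:
```python
from h import *
im,K,E=load('w4.png')
p=[onz(K,E,u,v,50)[:2] for u,v in((207,124),(418,120),(412,268),(220,271))];print(np.round(p,1),np.mean(p,0),r.get_obs()['tool_pos'])
```

```text
[[390.4 447.2]
 [587.3 450.1]
 [592.7 301.9]
 [391.2 299.4]] [490.40119076 374.63665696] [488.55840457 374.42963998 277.78930928]
```

```bash
python3 -m pendant '0.003 -0.002 -0.05 0 0 0;0.003 -0.002 -0.1 0 0 0;0.003 -0.002 -0.15 0 0 0;0.003 -0.002 -0.19 0 0 0;0.003 -0.002 -0.22 0 0 0;0.003 -0.002 -0.235 0 0 0;0.003 -0.002 -0.244 0 0 0;0.003 -0.002 -0.245 0 0 0;0.003 -0.002 -0.245 0 0 0'
python3 -m pendant '0 0 0 0 0 0;0 0 0 0 0 0;0 0 0 0 0 0;0 0 0 0 0 0;0 0 0 0 0 0;0 0 0.03 0 0 0;0 0 0.08 0 0 0;0 0 0.13 0 0 0;0 0 0.18 0 0 0;0 0 0.23 0 0 0' 0
python3 - <<'E'
from h import *
im=cap('wrist','w5.png');_,K,E=load('w5.png')
m=((im.min(2)>185)).astype(np.uint8)
cs,_=cv2.findContours(m,cv2.RETR_EXTERNAL,cv2.CHAIN_APPROX_NONE)
for c in cs:
    if cv2.contourArea(c)<500: continue
    (u,v),ax,_=cv2.fitEllipse(c);print((u,v),ax,onz(K,E,u,v,79).round(1))
E
```

```text
time_s: 13.6
tool_pos: [491.3, 375.2, 34.8]
tool_rot: [2.222, 2.22, 0.004]
ft_force: [1.0, -0.5, -0.5]
gripper_width: 48.4
gripper_force: 41.9
time_s: 14.6
tool_pos: [489.7, 374.8, 265.5]
tool_rot: [-2.221, -2.221, -0.0]
ft_force: [1.6, 0.2, 0.4]
gripper_width: 85.3
gripper_force: 0.0
(314.71435546875, 211.17568969726562) (49.607208251953125, 52.78203582763672) [491.8 373.9  79. ]
```

The tight grip stands upright mid-tray. I'll look at the damper from above for the alignment.

```bash
python3 -m pendant '0.07 -0.335 0.04 0 0 0;0.07 -0.335 0.04 0 0 0;0.07 -0.335 0.04 0 0 0;0.07 -0.335 0.04 0 0 0;0.07 -0.335 0.04 0 0 0;0.07 -0.335 0.04 0 0 0;0.07 -0.335 0.04 0 0 0;0.07 -0.335 0.04 0 0 0;0.07 -0.335 0.04 0 0 0;0.07 -0.335 0.04 0 0 0'
python3 -m pendant '0 0 0 0 0 0'>/dev/null
python3 - <<'E'
from h import *
im=cap('wrist','w6.png');_,K,E=load('w6.png')
z=cv2.resize(im[120:360,160:480],(800,600),interpolation=cv2.INTER_CUBIC);cv2.imwrite('pics/z5.png',z[:,:,::-1])
E
```

```text
time_s: 15.65
tool_pos: [559.7, 41.5, 303.0]
tool_rot: [-2.219, -2.223, -0.0]
ft_force: [-0.4, 0.7, 0.2]
gripper_width: 85.4
gripper_force: 0.0
```

View pics/z5.png

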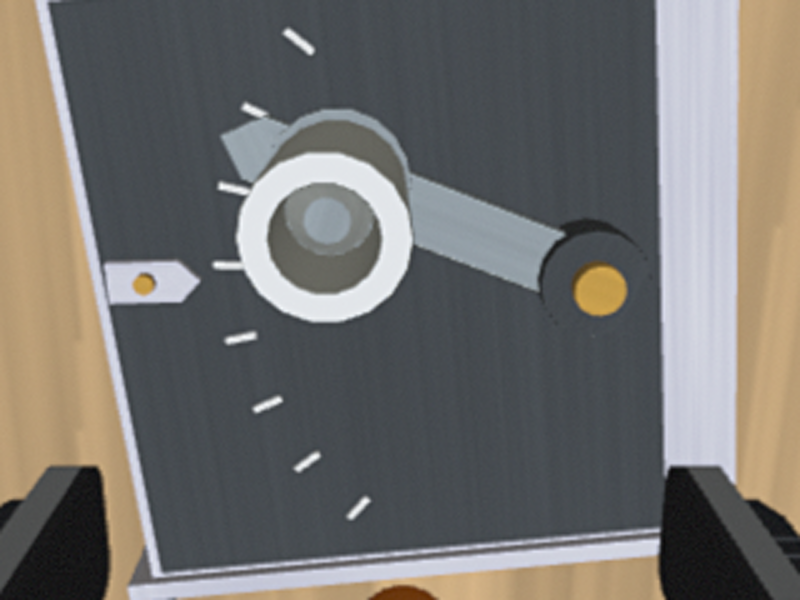

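The nut is at (600,291) in the crop, lever tip at (221,136), pin top at (327,220), sleeve top at (325,237) and pointer tip at (201,281).

Run:
```python
from h import *
im,K,E=load('w6.png')
P={}
for n,x,y,z in(('nut',600,291,124),('tip',221,136,105),('pin',327,220,174),('sleeve',325,237,187),('ptr',201,281,97),('screw',144,284,100),('e1a',412,175,109),('e1b',566,233,109),('e2a',414,245,109),('e2b',540,291,109)):
    P[n]=onz(K,E,x/2.5+159.7,y/2.5+119.7,z)[:2];print(n,P[n].round(1))
a=lambda p,q:np.degrees(np.arctan2(*(P[q]-P[p])[::-1]))%360
for n in('tip','pin','ptr','screw'):print(n,a('nut',n).round(2),np.linalg.norm(P[n]-P['nut']).round(1))
print(a('e1b','e1a'),a('e2b','e2a'),a('screw','ptr'))
```

```text
nut [637.2  20.3]
tip [502.1  72.1]
pin [543.7  57. ]
sleeve [543.8  55.1]
ptr [490.5  15.8]
screw [469.3  15.4]
e1a [570.5  59. ]
e1b [626.9  37.8]
e2a [571.5  33.2]
e2b [618.5  15.7]
tip 159.01 144.7
pin 158.58 100.5
ptr 181.79 146.8
screw 181.69 168.0
159.44683885412408 159.61582201348662 0.9914940452472794
```

```bash
python3 -m pendant '-0.016 0.0155 0 0 0 0;-0.016 0.0155 -0.03 0 0 0;-0.016 0.0155 -0.07 0 0 0;-0.016 0.0155 -0.11 0 0 0;-0.016 0.0155 -0.14 0 0 0;-0.016 0.0155 -0.158 0 0 0;-0.016 0.0155 -0.158 0 0 0;-0.016 0.0155 -0.158 0 0 0'
python3 -m pendant '0 0 0 0 0 0;0 0 0 0 0 0;0 0 0 0 0 0;0 0 0 0 0 0;0 0 0 0 0 0;0 0 0 0 0 0' 1 25
```

```text
time_s: 16.6
tool_pos: [544.1, 56.3, 145.8]
tool_rot: [-2.22, -2.223, -0.0]
ft_force: [-0.1, -0.3, -0.1]
gripper_width: 85.5
gripper_force: 0.0
time_s: 17.2
tool_pos: [544.6, 55.8, 146.6]
tool_rot: [2.221, 2.221, 0.003]
ft_force: [-1.1, 0.2, 6.3]
gripper_width: 48.3
gripper_force: 26.7
```

```bash
python3 -m pendant '-0.0023 -0.008 0 0 0 0;-0.0041 -0.0147 0 0 0 0;-0.0055 -0.0216 0 0 0 0;-0.0063 -0.0285 0 0 0 0;-0.0067 -0.0355 0 0 0 0;-0.0067 -0.040 0 0 0 0;-0.0067 -0.040 0 0 0 0;-0.0067 -0.040 0 0 0 0'
python3 - <<'E'
from h import *
im=cap('wrist','w7.png');im=cap('side','d4.png')
E
```

```text
time_s: 18.0
tool_pos: [537.6, 15.6, 146.5]
tool_rot: [2.221, 2.221, 0.002]
ft_force: [-3.2, 0.0, 7.6]
gripper_width: 48.1
gripper_force: 26.9
```

```bash
python3 -m pendant '0 0 0 0 0 0;0 0 0 0 0 0;0 0 0 0 0 0;0 0 0 0 0 0;0 0 0.03 0 0 0;0 0 0.07 0 0 0;0 0 0.11 0 0 0;0 0 0.158 0 0 0;0.0227 0.0245 0.158 0 0 0;0.0227 0.0245 0.158 0 0 0' 0
python3 -m pendant '0 0 0 0 0 0;0 0 0 0 0 0'
cat > m.py <<'E'
from h import *
def meas(f,tgt=181.75):
    im,K,E=load(f); H=np.array([637.3,20.3])
    px=np.array([[onz(K,E,u,v,109)[:2] for u in range(640)] for v in range(0,480)])
    d=px-H; rr=np.hypot(d[...,0],d[...,1]); th=np.degrees(np.arctan2(d[...,1],d[...,0]))%360
    i=im.astype(int); lum=i.mean(2); sat=i.max(2)-i.min(2)
    lev=(lum>115)&(lum<175)&(sat<40)
    # bar between hub and sleeve: mean angle of bar pixels per radius
    b=lev&(rr>28)&(rr<62)&(th>140)&(th<210)
    off=(rr*np.sin(np.radians(th-170)))[b]; al=(rr*np.cos(np.radians(th-170)))[b]
    if b.sum()>50:
        R=np.round(rr[b]); A=[np.mean([th[b][R==k].min(),th[b][R==k].max()]) for k in range(30,60)]
        print(f,'bar',b.sum(),np.round([np.median(A),np.std(A)],2))
    t=lev&(rr>124)&(rr<150)&(th>140)&(th<210)
    n,l,st,c=cv2.connectedComponentsWithStats(t.astype(np.uint8))
    for k in range(1,n):
        if st[k,4]>25:
            q=l==k; j=np.argmax(np.where(q,rr,0)); print(' tip comp',st[k,4],'rmax',rr.flat[j].round(1),'th',th.flat[j].round(2),'mean',th[q].mean().round(2),'raw tip px',j%640,j//640, onz(K,E,j%640,j//640,105)[:2].round(1))
    h=cv2.cvtColor(im,cv2.COLOR_RGB2HSV); y=((h[...,1]>120)&(h[...,2]>120)&(rr<25)); vv,uu=np.nonzero(y); print(' nut',onz(K,E,uu.mean(),vv.mean(),124)[:2].round(1),len(uu))
    pt=(lum>185)&(sat<40); rp=np.array([[rr[v,u]]for v,u in[(0,0)]])
    p97=np.array([[onz(K,E,u,v,99)[:2] for u in range(200,280)] for v in range(200,280)])-H
    r9=np.hypot(p97[...,0],p97[...,1]); t9=np.degrees(np.arctan2(p97[...,1],p97[...,0]))%360
    q=pt[200:280,200:280]&(r9>146)&(r9<183)&(t9>175)&(t9<188); print(' ptr',q.sum(),t9[q].mean().round(2),r9[q].min().round(1))
E
python3 - <<'E'
from m import *
im=cap('wrist','w8.png')
i,_,_=load('w6.png');print(i[176,260],i[205,355],i[190,290],i[233,225])
meas('w6.png');meas('w8.png')
E
```

```text
time_s: 19.1
tool_pos: [561.7, 43.6, 304.4]
tool_rot: [2.217, 2.225, 0.006]
ft_force: [-0.1, 0.4, -1.3]
gripper_width: 85.5
gripper_force: 0.0
time_s: 19.3
tool_pos: [559.6, 39.4, 302.6]
tool_rot: [-2.221, -2.22, 0.002]
ft_force: [1.0, 0.1, -0.2]
gripper_width: 85.2
gripper_force: 0.0
[155 167 175] [149 160 167] [226 230 234] [207 209 221]
w6.png bar 944 [158.4    0.77]
 tip comp 429 rmax 144.4 th 158.7 mean 158.25 raw tip px 248 174 [502.   72.2]
 nut [637.1  20.7] 324
 ptr 438 181.53 148.4
w8.png bar 930 [181.48   0.35]
 tip comp 344 rmax 144.1 th 182.07 mean 181.12 raw tip px 241 234 [492.5  13.9]
 nut [637.1  20.7] 328
 ptr 442 181.51 147.7
```

Lever angle comes out at 181.1–182.1° and the pointer at about 181.5°, so they line up. Last check is that the sleeve is still seated and the tight grip is in the tray.

Run:
```python
from h import *
for f in('w6.png','w8.png'):
    im,K,E=load(f);m=(im.min(2)>190).astype(np.uint8)
    cs,_=cv2.findContours(m,0,1)
    for c in cs:
        (x,y),rd=cv2.minEnclosingCircle(c)
        if 25<rd<50: e=cv2.fitEllipse(c);print(f,np.round(e[0],1),np.round(e[1],1),onz(K,E,*e[0],187).round(1))
cap('scene','s9.png');cap('side','d9.png')
for a,b in(('s1.png','s9.png'),('d1.png','d9.png')):
    i,K,E=load(a);j,_,_=load(b)
    for n,p,rad in(('can',(727,-260,65),14),('carton',(295,-257,60),16),('spanner',(280,268,3),25),('orange',(572,-204,40),12),('pink',(523,-403,40),10),('purple',(404,-398,40),10),('ptr',(472,15,98),5),('tight-in-tray',(491,374,60),10)):
        u,v=proj(K,E,p).astype(int);s=np.s_[max(v-rad,0):v+rad,max(u-rad,0):u+rad];print(b,n,(u,v),np.abs(i[s].astype(int)-j[s]).mean().round(1))
```

```text
w6.png [632.3 254.4] [13.9 85.2] [791.8  26.  187. ]
w6.png [287.4 214.1] [65.1 74.5] [542.3  55.3 187. ]
w8.png [283.3 264. ] [60.7 65.8] [538.4  15.5 187. ]
w8.png [633.  253.6] [12.5 77.5] [791.3  23.4 187. ]
s9.png can (np.int64(168), np.int64(266)) 2.0
s9.png carton (np.int64(281), np.int64(189)) 41.9
s9.png spanner (np.int64(460), np.int64(265)) 1.8
s9.png orange (np.int64(232), np.int64(249)) 2.2
s9.png pink (np.int64(185), np.int64(216)) 5.2
s9.png purple (np.int64(217), np.int64(197)) 12.8
s9.png ptr (np.int64(331), np.int64(238)) 25.2
s9.png tight-in-tray (np.int64(475), np.int64(312)) 38.7
d9.png can (np.int64(268), np.int64(171)) 9.2
d9.png carton (np.int64(440), np.int64(214)) 3.0
d9.png spanner (np.int64(375), np.int64(425)) 2.8
d9.png orange (np.int64(317), np.int64(205)) 3.0
d9.png pink (np.int64(363), np.int64(170)) 9.3
d9.png purple (np.int64(408), np.int64(181)) 3.7
d9.png ptr (np.int64(322), np.int64(251)) 3.1
d9.png tight-in-tray (np.int64(217), np.int64(413)) 58.8
```

Run:
```python
from h import *
for f,c in(('d3.png',(543.9,56)),('d9.png',(537.8,16)),('s3.png',(543.9,56)),('s9.png',(537.8,16))):
    im,K,E=load(f)
    t,b=[proj(K,E,(*c,z)) for z in(187,112)];u,v=t.astype(int)
    w=im[v-14:v+14,u-18:u+18].min(2);m=(w>np.percentile(w,99)*.82).astype(np.uint8)
    n,l,st,ce=cv2.connectedComponentsWithStats(m);k=1+st[1:,4].argmax();print(f,'exp',t.round(1),'ring bbox mid',st[k,0]+st[k,2]/2+u-18,st[k,1]+st[k,3]/2+v-14,st[k])
```

```text
d3.png exp [277.7 216.7] ring bbox mid 278.5 217.0 [  6   7  27  16 159]
d9.png exp [290.2 205.9] ring bbox mid 288.5 206.5 [  1   8  31  15 152]
s3.png exp [331.4 226.2] ring bbox mid 331.5 227.5 [  7   9  23  13 134]
s9.png exp [317.  219.3] ring bbox mid 317.0 220.5 [  7   9  22  13 135]
```

The sleeve's top rim matches the fully seated height in both views, and the gripper is clear, so I'm handing in.

```bash
python3 -c "
from cell import r
print(r.close_job())"
```

```text
the job is handed in; nothing more can be done
None
```

The wide grip is fully down on the pin's foot, the tight grip is upright in the returns tray, and the lever is within about 0.5° of the pointer by camera measurement; nothing else appears to have moved, and the job was handed in after about 20 s (no verdict was returned).

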